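# Point-and-check before a dilution

### The arm

A 6-joint arm with a two-finger parallel gripper is mounted at the origin on a cart in front of the work surface, level with it; the furniture and walls round the work are solid. World frame = base frame: x ahead of the robot, y to its left, z up, the work surface at z = 0. Lengths are in m, angles in rad, forces in N, time in s.
With the tool pointing down it reaches from about 0.35 to 0.775 m from the base axis. Payload 7.3 kg.
Tool frame: the origin (TCP) lies at the very end of the fingers, on their centre line; the grasp point (between the pads) lies 19 mm behind it (pinch_z is the distance from the TCP to the grasp point, in m); z points along the fingers, y is the line along which they close (so a half turn about z gives the same grasp; the last joint's range is limited). The gripper opens to 92 mm and grips with 3 to 60 N. Pads are 19 mm wide; open, the fingers measure 130 mm over their backs; the gripper's body (75 mm by 190 mm) begins 47 mm behind the grasp point.
Start: joints at [1.011, 0.342, 1.524, -0, 1.275, -0.146], TCP at [0.211, 0.481, 0.227] pointing down, gripper open.
Joint ranges: [-2.53, 2.53], [-0.77, 2.02], [0.04, 2.7], [-1, 4.14], [0.28, 2.66], [-3.11, 3.11]. Speed limits (rad/s): [2.57, 2.57, 3.14, 3.14, 3.14, 3.14].

### API

Orientations are given as [roll, pitch, yaw] about the fixed x, y, z axes, in that order (R = Rz(yaw) Ry(pitch) Rx(roll)).
In Python, from cell import * gives the robot as it stands.
- The arm moves only by the tool arm_command, never from a script. Its arguments are lists of equal length, an entry for each row: "fingers": the gripper command: -1 is fully open, 1 is shut, values between are in proportion; "travel": the shift along the tool's x, y, z in m, a list of three; "dr": the turn, a rotation vector about the tool's x, y, z in degrees, a list of three. In form: {"fingers": [fingers, ...], "travel": [[x, y, z], ...], "dr": [[wx, wy, wz], ...]}. A call has 1 to 8 rows; each row is the pose to reach, as a shift and turn from the pose commanded when the call began, along the tool's axes at that moment; what a row does not reach only later rows make up. A row lasts 1/12 s, in which the tool goes at most 41.7 mm and 7.16 degrees, less where a joint would pass 70% of its speed; a pose out of reach is approached as far as the arm can. A call with a gripper value outside its range is refused whole. The fingers move at their own pace and stop on an object; "squeeze" is the grip in N (left out, the last holds). Time passes only in rows, so rows that repeat a pose let the fingers close. It gives the time, the measured TCP pose, the force, the opening and the grip force at its end, in the units of the state.
- observe(): the state, without advancing time (a new reading comes with each control period).
- read_camera(name): name is "scene" or "top" or "wrist"; returns a dict with "color" (400x640x3 uint8, blue, green, red), "z_map" (400x640 float32, m along the optical axis (not along the pixel's ray), 0 where there is no reading), "fx", "fy", "cx", "cy" (pixels), "R" (3x3) and "t" (3): a world point X has camera coordinates R X + t. Camera axes: x right, y down, z forward; pixel columns grow to the right and rows downward; lengths in m; the calibration is good to about 2 mm. A picture is of the moment at which its call begins.
- hand_in(): hands the job in; it is judged then, once.
The state is a dict: "time": time; "qpos": joint angles; "qvel": joint speeds; "joint_efforts": joint torques, N m; "tool_pos": TCP position; "tool_rot": TCP orientation; "contact_force": force on the tool from outside, world axes, zero at the start; "torque": the same for the moment, N m; "opening": finger opening in m; "grip_force": force on a finger pad.
Only numpy, scipy, OpenCV 4.12 (cv2) and the standard library are available. Lean on these libraries where they do the work, as an engineer would, in place of code of your own. Each camera call takes 0.05 s, during which the arm holds its last target. There are 200 camera calls.

### The job

Do the point-and-check before a dilution, using only the group of things that stands right in front of you on the near part of the worktop: with the fingertips pointing down, about two or three centimetres over the middle of each thing, point first at the sample vial standing in that group's white rack, then at the smaller of its two beakers, then at its tall blue-capped bottle, and stay still for two seconds at each. Touch and move nothing, and travel with the fingertips raised well above the tallest bottle, so that you point at none of the other vessels. Finish still pointing at the tall bottle.

Things in the scene. Friction and masses are not known exactly. Their poses are not given: they have to be found in the camera images.
- rack_vial_top (a point): the sample vial: black screw cap, 27 mm in diameter, 59 mm tall, standing upright in a hole of the white vial rack at one end of the group in front of the robot (it is the only vial in it). Point: the centre of the cap's top, 63 mm above the worktop; z up.
- small_beaker_top (a point): the smaller of the two empty clear beakers, 45 mm across, 60 mm tall. Loose, stands upright on the worktop among the others. Point: the centre of its top, at the height of the rim, 60 mm above the worktop; z up.
- tall_bottle_top (a point): the tall clear laboratory bottle with a blue cap, 66 mm in diameter, 142 mm tall, the tallest of the things standing on the near part of the worktop. Loose, stands upright on the worktop among the others. Point: the centre of its top, on the cap, 142 mm above the worktop; z up.
- large_beaker_top (a point): the larger empty clear beaker, 54 mm across, 70 mm tall: not to be pointed at. Loose, stands upright on the worktop among the others. Point: the centre of its top, at the height of the rim, 70 mm above the worktop.
- short_bottle_top (a point): the short clear bottle with a blue cap, 56 mm in diameter, 104 mm tall: not to be pointed at. Loose, stands upright on the worktop among the others. Point: the centre of its top, on the cap, 104 mm above the worktop.
- loose_vial_top (a point): a vial like the sample vial (black cap, 27 mm in diameter, 59 mm tall), but standing on the worktop outside the rack: not to be pointed at. Loose, stands upright on the worktop among the others. Point: the centre of its top, on the cap, 59 mm above the worktop.
- rack: white vial rack with two rows of four holes, 76 x 150 x 29 mm, loose, on the worktop at the left or right end of the group. Origin: centre of its underside; y along its length.
- bench_edge (a point): fixed obstacle: the front edge of the white raised bench behind the group, which carries instruments. The edge runs along y from 220 mm to the left of this point to 770 mm to its right; the board is 23 mm thick (this point is on its lower front edge, a 25 mm rail hangs below) with legs under it and instruments up to 320 mm high upon it, their front knobs level with the edge. The arm and gripper must stay on the robot's side of it, also while swinging in.
- dome_top (a point): fixed obstacle: the top of the black knob of the glass dome on the heater, to the right of the group, 291 mm above the worktop. The dome is 160 mm in diameter and about 165 mm tall with its knob, and stands on a heater about 120 mm high and 250 mm square.
- timer: white bench timer with three keys, 62 x 66 x 20 mm, loose bystander. Origin: centre of its underside.
- notebook: dark red closed notebook, 210 x 151 x 17 mm, loose bystander, at the other end of the group from the rack. Origin: centre of its underside; x along its 210 mm side.
Mind the look-alikes: they are no part of the job. What is shaped like the part that bears small_beaker_top but orange, red or yellow is not meant.

How it is judged:
On the way, in this order (a step that is already met when the one before it is completed fails the run):
1. the fingertips point at the vial in the rack from just above, for a good second (horizontal distance between the grasp point and rack_vial_top below 0.02 m and z of the grasp point in the frame of rack_vial_top between 0.02 and 0.09 m), for 1.2 s.
2. the fingertips point at the smaller beaker from just above, for a good second (horizontal distance between the grasp point and small_beaker_top below 0.02 m and z of the grasp point in the frame of small_beaker_top between 0.02 and 0.09 m), for 1.2 s.
3. the fingertips point at the tall bottle from just above, for a good second (horizontal distance between the grasp point and tall_bottle_top below 0.02 m and z of the grasp point in the frame of tall_bottle_top between 0.02 and 0.09 m), for 1.2 s.
At the end, for the whole second after the job is handed in: The grasp point is within 20 mm of the tall bottle's axis and 20 to 90 mm above its cap (fingertips about 0 to 70 mm above it); all listed things are within 8 mm of where they started, and the vessels stand upright (within 0.1 rad) (all of step 3 and distance of each of rack_vial_top, small_beaker_top, tall_bottle_top, large_beaker_top, short_bottle_top, loose_vial_top, rack, timer, notebook from where it was at the start of the episode below 0.008 m and angle between each of rack_vial_top, small_beaker_top, tall_bottle_top, large_beaker_top, short_bottle_top, loose_vial_top's own z axis and vertical below 0.1 rad); the robot touches nothing.
It fails at once if the robot touches something (contact force between any of the fingers, the arm and anything else above 0.5 N).
It fails at once if one of the things in the group is displaced, lifted or tipped (distance of any of rack_vial_top, small_beaker_top, tall_bottle_top, large_beaker_top, short_bottle_top, loose_vial_top, rack, timer, notebook from where it was at the start of the episode above 0.008 m).
It fails at once if the fingertips come down over the larger beaker, the short bottle or the vial outside the rack (within 20 mm of its axis, grasp point less than 80 mm above its top) ((horizontal distance between the grasp point and large_beaker_top below 0.02 m and z of the grasp point in the frame of large_beaker_top below 0.08 m) or (horizontal distance between the grasp point and short_bottle_top below 0.02 m and z of the grasp point in the frame of short_bottle_top below 0.08 m) or (horizontal distance between the grasp point and loose_vial_top below 0.02 m and z of the grasp point in the frame of loose_vial_top below 0.08 m)).
It also fails if it takes over 64 s, if anything falls off the work surface, if the arm or the gripper's body presses on something with over 40 N, if the wrist force passes 120 N, or if a joint passes its speed limit or range.

## Working session

There is one attempt and no reset: what is moved stays moved. The work goes in short steps, Python scripts to look and compute and a tool call to move; the robot and the scene stay as the last step left them, time stands still between calls to the robot, and variables do not carry over. Pictures are saved under pics/ and viewed, at most 10 in all, crops included, and the job is handed in when it is done.

Besides the shell and the picture viewer there is one more tool, called after "Emit:" as name(argument=value, ...) on one line, values as JSON. arm_command: Moves the arm, as the interface text tells. Its arguments: {"type":"object","properties":{"fingers":{"type":"array","items":{"type":"number"}},"travel":{"type":"array","items":{"type":"array","items":{"type":"number"}}},"dr":{"type":"array","items":{"type":"array","items":{"type":"number"}}},"squeeze":{"type":"number"}},"required":["fingers","travel","dr"]}

```bash
mkdir -p pics
cat > h.py <<'E'
from cell import *
import numpy as np, cv2, pickle
def snap(n,tag):
    c=read_camera(n); cv2.imwrite(f'pics/{tag}.png',c['color']); pickle.dump(c,open(f'{tag}.pkl','wb')); return c
def load(tag): return pickle.load(open(f'{tag}.pkl','rb'))
def atz(c,u,v,z):
    R=np.array(c['R']);t=np.array(c['t']); o=-R.T@t; d=R.T@np.array([(u-c['cx'])/c['fx'],(v-c['cy'])/c['fy'],1])
    return o+d*(z-o[2])/d[2]
def deproj(c,u,v):
    z=c['z_map'][int(v),int(u)]; return np.array(c['R']).T@(np.array([(u-c['cx'])/c['fx']*z,(v-c['cy'])/c['fy']*z,z])-np.array(c['t']))
def proj(c,X):
    p=np.array(c['R'])@np.array(X)+np.array(c['t']); return p[0]/p[2]*c['fx']+c['cx'],p[1]/p[2]*c['fy']+c['cy']
E
python3 - <<'E'
from h import *
for n in('scene','top','wrist'):
    c=snap(n,n+'0'); print(n,-np.array(c['R']).T@c['t'],c['fx'])
s=observe();print(s['time'],s['tool_pos'],s['tool_rot'])
E
```

```text
scene [-0.1546236  -0.79175339  1.00686234] 441.24990618040545
top [ 0.3309354  -0.03169507  1.61508743] 399.54245601680685
wrist [0.14641041 0.50885157 0.38510973] 293.20377935792766
0.15 [0.21090748 0.48044811 0.22620835] [-3.14045234e+00 -1.88421070e-04  2.72778216e+00]
```

View pics/scene0.png

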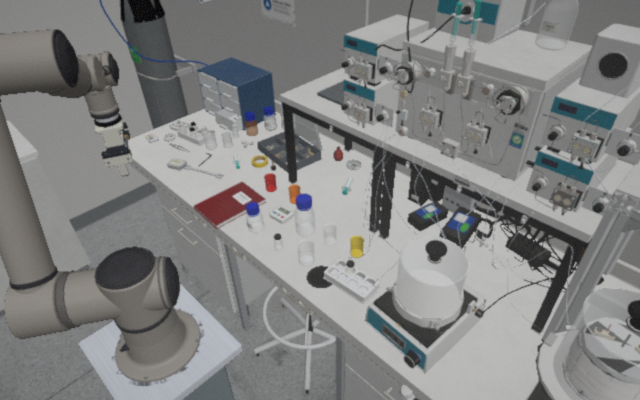

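View pics/top0.png

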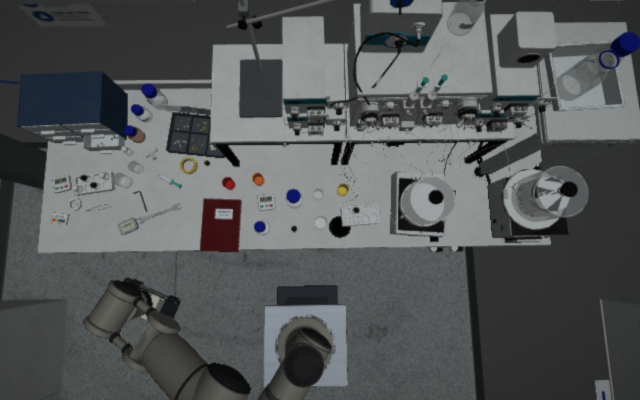

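The scene shows the group: rack at scene (352,277), tall bottle at (304,210), short bottle (254,215) and loose vial (278,241). The clear beakers are at (306,252) and (330,233); the orange, red and yellow ones are look-alikes. I'll enlarge both views.

Run:
```python
from h import *
a=load('scene0')['color'][180:310,230:400]; cv2.imwrite('pics/sc1.png',cv2.resize(a,None,fx=4.5,fy=4.5,interpolation=cv2.INTER_CUBIC))
a=load('top0')['color'][165:250,235:390]; cv2.imwrite('pics/tc1.png',cv2.resize(a,None,fx=5,fy=5,interpolation=cv2.INTER_CUBIC))
```

```text
(no output)
```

View pics/sc1.png

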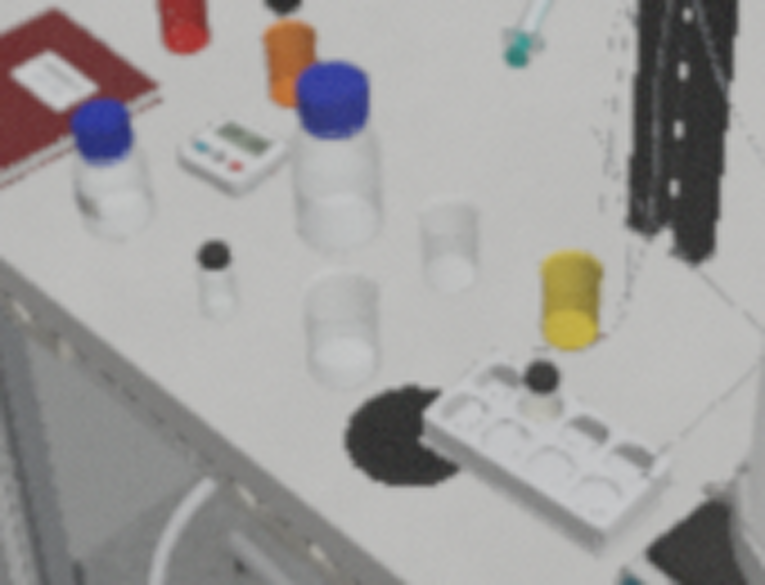

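View pics/tc1.png

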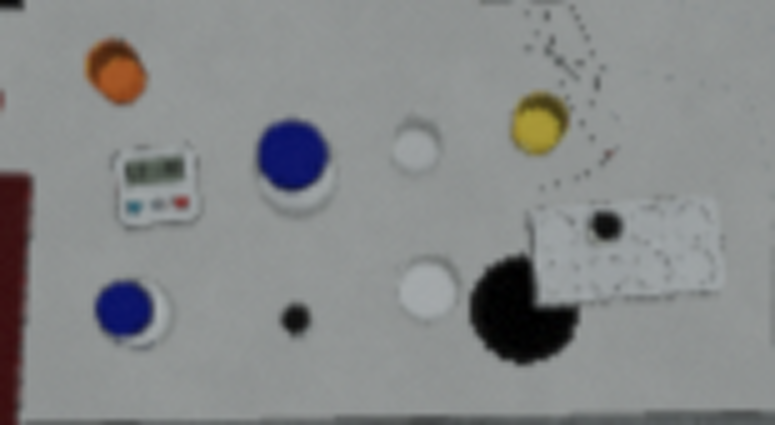

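Run:
```python
from h import *
T=load('top0');S=load('scene0')
def ray(c,u,v):
    R=np.array(c['R']);o=-R.T@c['t'];d=R.T@np.array([(u-c['cx'])/c['fx'],(v-c['cy'])/c['fy'],1]);return o,d/np.linalg.norm(d)
for n,t,s,z in [('vial',(606,226),(542,371),.063),('small',(418,143),(450,211),.06),('tall',(293,155),(333,77),.142),('large',(430,287),(343,285),.07),('short',(125,309),(103,112),.104),('loose',(295,319),(214,250),.059)]:
    t=((t[0]+.5)/5-.5+235,(t[1]+.5)/5-.5+165); s=((s[0]+.5)/4.5-.5+230,(s[1]+.5)/4.5-.5+180)
    o1,d1=ray(T,*t);o2,d2=ray(S,*s)
    k=np.linalg.lstsq(np.c_[d1,-d2],o2-o1,rcond=None)[0]
    p=o1+k[0]*d1;q=o2+k[1]*d2
    print(n,((p+q)/2).round(4),'gap',np.linalg.norm(p-q).round(4),'atz',atz(T,*t,z).round(4)[:2],atz(S,*s,z).round(4)[:2])
for uv in [(230,155),(345,150),(322,137),(350,137),(419,190),(435,180),(445,240)]: print(uv,deproj(T,*uv).round(3))
s=observe()
from scipy.spatial.transform import Rotation as Ro
print(Ro.from_euler('xyz',s['tool_rot']).as_matrix().round(4))
```

```text
vial [ 0.515  -0.2073  0.0644] gap 0.0027 atz [ 0.5141 -0.2067] [ 0.5172 -0.2072]
small [ 0.5818 -0.0609  0.0684] gap 0.0012 atz [ 0.5827 -0.0607] [ 0.5889 -0.0547]
tall [0.5617 0.0332 0.1489] gap 0.0025 atz [0.5617 0.0342] [0.5685 0.0392]
large [ 0.4689 -0.069   0.0807] gap 0.0047 atz [ 0.4679 -0.0678] [ 0.4782 -0.0618]
short [0.4529 0.1618 0.1097] gap 0.0032 atz [0.452  0.1634] [0.4581 0.167 ]
loose [0.4463 0.0369 0.0599] gap 0.0015 atz [0.4457 0.0373] [0.4475 0.0372]
(230, 155) [0.711 0.265 0.178]
(345, 150) [ 0.718 -0.159  0.201]
(322, 137) [ 0.331 -0.032  1.615]
(350, 137) [ 0.717 -0.162  0.364]
(419, 190) [ 0.558 -0.408  0.248]
(435, 180) [ 0.593 -0.467  0.246]
(445, 240) [ 0.393 -0.568  0.006]
[[-9.156e-01  4.021e-01 -6.000e-04]
 [ 4.021e-01  9.156e-01 -1.000e-03]
 [ 2.000e-04 -1.100e-03 -1.000e+00]]
```

Candidates, in top-crop pixels:
- **Rack vial** (606,226): chosen. The loose vial is at (295,319).
- **Small clear beaker** (417,144): chosen. The large clear beaker is at (428,290), and the yellow (540,123) and orange (117,72) ones are look-alikes.
- **Tall bottle** (293,155): chosen. The short bottle is at (125,309).

The enlarged crops confirm all three.

Emit:
arm_command(fingers=[0.6, 0.6, 0.6, 0.6, 0.6, 0.6, 0.6, 0.6], travel=[[-0.022, -0.02, -0.014], [-0.05, -0.045, -0.014], [-0.077, -0.07, -0.014], [-0.104, -0.095, -0.014], [-0.131, -0.12, -0.014], [-0.158, -0.145, -0.014], [-0.185, -0.169, -0.014], [-0.185, -0.169, -0.014]], dr=[[0, 0, 0], [0, 0, 0], [0, 0, 0], [0, 0, 0], [0, 0, 0], [0, 0, 0], [0, 0, 0], [0, 0, 0]])

```text
time: 0.82
tool_pos: [0.3144, 0.2471, 0.2407]
tool_rot: [-3.14, 0.002, 2.723]
contact_force: [0.6, 1.2, 0.8]
opening: 0.043
grip_force: 0.0
```

Emit:
arm_command(fingers=[0.6, 0.6, 0.6, 0.6, 0.6, 0.6, 0.6, 0.6], travel=[[-0.027, -0.025, 0], [-0.054, -0.05, 0], [-0.081, -0.075, 0], [-0.108, -0.1, 0], [-0.135, -0.125, 0], [-0.162, -0.15, 0], [-0.185, -0.169, 0], [-0.185, -0.169, 0]], dr=[[0, 0, 0], [0, 0, 0], [0, 0, 0], [0, 0, 0], [0, 0, 0], [0, 0, 0], [0, 0, 0], [0, 0, 0]])

```text
time: 1.48
tool_pos: [0.4161, 0.0187, 0.2405]
tool_rot: [-3.141, 0.002, 2.724]
contact_force: [0.2, 1.2, 0.3]
opening: 0.0185
grip_force: 0.0
```

Emit:
arm_command(fingers=[0.6, 0.6, 0.6, 0.6, 0.6, 0.6, 0.6, 0.6], travel=[[-0.027, -0.025, 0], [-0.054, -0.05, 0], [-0.081, -0.075, 0], [-0.108, -0.1, 0], [-0.135, -0.125, 0], [-0.162, -0.15, 0], [-0.185, -0.169, 0], [-0.185, -0.169, 0]], dr=[[0, 0, 0], [0, 0, 0], [0, 0, 0], [0, 0, 0], [0, 0, 0], [0, 0, 0], [0, 0, 0], [0, 0, 0]])

```text
time: 2.15
tool_pos: [0.517, -0.2106, 0.2396]
tool_rot: [-3.141, 0.001, 2.725]
contact_force: [-1.1, -0.3, -0.3]
opening: 0.0181
grip_force: 0.0
```

Run:
```python
from h import *
s=observe();print(s['time'],s['tool_pos'],s['tool_rot'],s['qpos'])
a=snap('wrist','w1');b=snap('scene','s1')
print([proj(a,X) for X in [(.515,-.207,.063),(.583,-.06,.06)]])
cv2.imwrite('pics/m1.png',cv2.resize(np.vstack([a['color'],b['color'][50:]]),(512,600)))
```

```text
2.15 [ 0.5170396  -0.2105883   0.23959121] [-3.14066374e+00  7.25011439e-04  2.72456352e+00] [-5.23572998e-01  3.93600230e-01  1.40971902e+00 -8.70123982e-04
  1.33745381e+00 -1.67713900e+00]
[(np.float64(326.4780797852007), np.float64(179.59360675109198)), (np.float64(464.12996532372824), np.float64(181.2818004890595))]
```

View pics/m1.png

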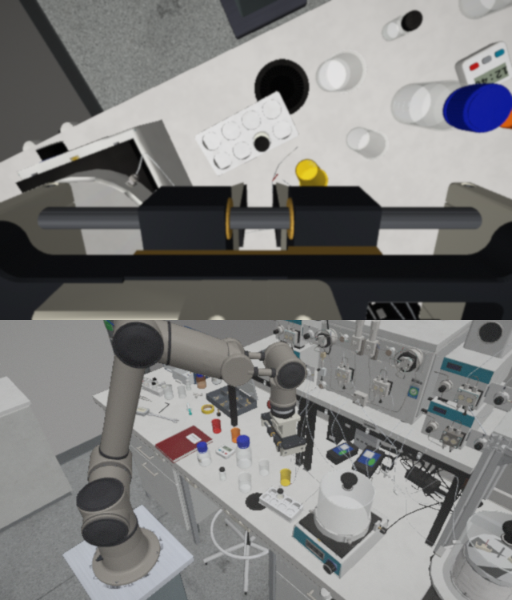

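The wrist view shows the rack vial's cap at full-size pixel (326,179) and the small beaker's rim at (464,180). Both match the projections of my measurements, so I'll descend over the vial.

Emit:
arm_command(fingers=[0.6, 0.6, 0.6, 0.6, 0.6, 0.6, 0.6, 0.6], travel=[[0.003, 0.002, 0.02], [0.003, 0.002, 0.045], [0.003, 0.002, 0.07], [0.003, 0.002, 0.095], [0.003, 0.002, 0.12], [0.003, 0.002, 0.138], [0.003, 0.002, 0.147], [0.003, 0.002, 0.147]], dr=[[0, 0, 0], [0, 0, 0], [0, 0, 0], [0, 0, 0], [0, 0, 0], [0, 0, 0], [0, 0, 0], [0, 0, 0]])

```text
time: 2.92
tool_pos: [0.5122, -0.2015, 0.0921]
tool_rot: [3.141, -0.004, 2.729]
contact_force: [-0.6, -0.1, 0.0]
opening: 0.0183
grip_force: 0.0
```

Emit:
arm_command(fingers=[0.6, 0.6, 0.6, 0.6, 0.6, 0.6, 0.6, 0.6], travel=[[0, 0, 0], [0, 0, 0], [0, 0, 0], [0, 0, 0], [0, 0, 0], [0, 0, 0], [0, 0, 0], [0, 0, 0]], dr=[[0, 0, 0], [0, 0, 0], [0, 0, 0], [0, 0, 0], [0, 0, 0], [0, 0, 0], [0, 0, 0], [0, 0, 0]])

```text
time: 3.58
tool_pos: [0.5135, -0.2037, 0.0938]
tool_rot: [3.142, 0.0, 2.728]
contact_force: [0.2, -0.8, 0.0]
opening: 0.0184
grip_force: 0.0
```

Emit:
arm_command(fingers=[0.6, 0.6, 0.6, 0.6, 0.6, 0.6, 0.6, 0.6], travel=[[0, 0, 0], [0, 0, 0], [0, 0, 0], [0, 0, 0], [0, 0, 0], [0, 0, 0], [0, 0, 0], [0, 0, 0]], dr=[[0, 0, 0], [0, 0, 0], [0, 0, 0], [0, 0, 0], [0, 0, 0], [0, 0, 0], [0, 0, 0], [0, 0, 0]])

```text
time: 4.25
tool_pos: [0.5134, -0.2036, 0.0937]
tool_rot: [3.141, 0.0, 2.728]
contact_force: [-0.0, -0.3, -0.1]
opening: 0.018
grip_force: 0.0
```

Emit:
arm_command(fingers=[0.6, 0.6, 0.6, 0.6, 0.6, 0.6, 0.6, 0.6], travel=[[0, 0, 0], [0, 0, 0], [0, 0, 0], [0, 0, 0], [0, 0, 0], [0, 0, 0], [0, 0, 0], [0, 0, 0]], dr=[[0, 0, 0], [0, 0, 0], [0, 0, 0], [0, 0, 0], [0, 0, 0], [0, 0, 0], [0, 0, 0], [0, 0, 0]])

```text
time: 4.92
tool_pos: [0.5135, -0.2036, 0.0937]
tool_rot: [3.142, -0.0, 2.728]
contact_force: [0.1, -0.0, 1.2]
opening: 0.0185
grip_force: 0.0
```

Emit:
arm_command(fingers=[0.6, 0.6, 0.6, 0.6, 0.6, 0.6, 0.6, 0.6], travel=[[0, 0, -0.02], [0, 0, -0.045], [0, 0, -0.07], [0, 0, -0.095], [0, 0, -0.12], [0, 0, -0.14], [0, 0, -0.147], [0, 0, -0.147]], dr=[[0, 0, 0], [0, 0, 0], [0, 0, 0], [0, 0, 0], [0, 0, 0], [0, 0, 0], [0, 0, 0], [0, 0, 0]])

```text
time: 5.58
tool_pos: [0.5142, -0.204, 0.2424]
tool_rot: [-3.141, 0.004, 2.728]
contact_force: [-0.8, -1.3, -0.9]
opening: 0.0181
grip_force: 0.0
```

Emit:
arm_command(fingers=[0.6, 0.6, 0.6, 0.6, 0.6, 0.6, 0.6, 0.6], travel=[[-0.001, 0.02, 0], [-0.002, 0.048, 0], [-0.003, 0.076, 0], [-0.004, 0.104, 0], [-0.005, 0.132, 0], [-0.006, 0.152, 0], [-0.006, 0.159, 0], [-0.006, 0.159, 0]], dr=[[0, 0, 0], [0, 0, 0], [0, 0, 0], [0, 0, 0], [0, 0, 0], [0, 0, 0], [0, 0, 0], [0, 0, 0]])

```text
time: 6.25
tool_pos: [0.5827, -0.0589, 0.2389]
tool_rot: [-3.141, -0.003, 2.73]
contact_force: [-0.2, -0.6, 0.3]
opening: 0.0182
grip_force: 0.0
```

Run:
```python
from h import *
s=observe();print(s['time'],s['tool_pos'],s['tool_rot'])
b=snap('scene','s2')
cv2.imwrite('pics/m2.png',cv2.resize(b['color'][60:320,200:480],None,fx=2.2,fy=2.2))
```

```text
6.25 [ 0.58265691 -0.0589315   0.23885386] [-3.14131424e+00 -2.84929684e-03  2.73021713e+00]
```

View pics/m2.png

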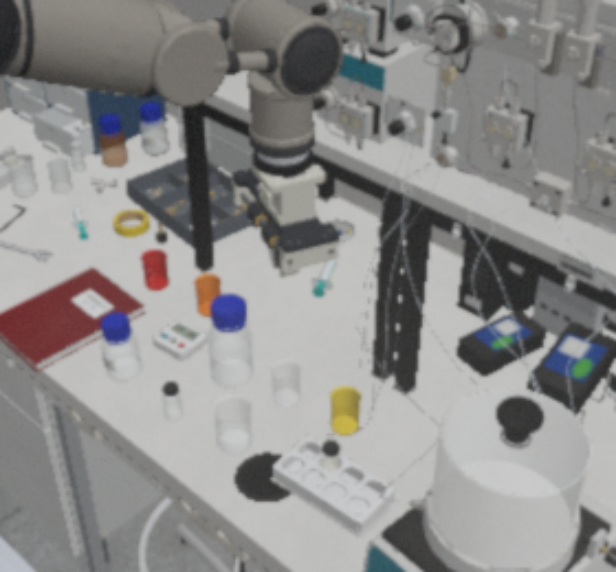

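The scene view shows everything undisturbed: vial (331,450), small beaker (286,382) and tall bottle (230,340) in the crop. The wrist is clear of the bench, so I'll descend over the small beaker.

Emit:
arm_command(fingers=[0.6, 0.6, 0.6, 0.6, 0.6, 0.6, 0.6, 0.6], travel=[[0, -0.001, 0.02], [0, -0.001, 0.045], [0, -0.001, 0.07], [0, -0.001, 0.095], [0, -0.001, 0.115], [0, -0.001, 0.13], [0, -0.001, 0.14], [0, -0.001, 0.145]], dr=[[0, 0, 0], [0, 0, 0], [0, 0, 0], [0, 0, 0], [0, 0, 0], [0, 0, 0], [0, 0, 0], [0, 0, 0]])

```text
time: 6.97
tool_pos: [0.5813, -0.0625, 0.094]
tool_rot: [-3.141, -0.003, 2.726]
contact_force: [0.4, 0.8, -0.2]
opening: 0.018
grip_force: 0.0
```

Emit:
arm_command(fingers=[0.6, 0.6, 0.6, 0.6, 0.6, 0.6, 0.6, 0.6], travel=[[0, 0, 0], [0, 0, 0], [0, 0, 0], [0, 0, 0], [0, 0, 0], [0, 0, 0], [0, 0, 0], [0, 0, 0]], dr=[[0, 0, 0], [0, 0, 0], [0, 0, 0], [0, 0, 0], [0, 0, 0], [0, 0, 0], [0, 0, 0], [0, 0, 0]])

```text
time: 7.63
tool_pos: [0.5825, -0.0613, 0.0959]
tool_rot: [3.141, 0.0, 2.728]
contact_force: [0.0, 0.6, -0.3]
opening: 0.0185
grip_force: 0.0
```

Emit:
arm_command(fingers=[0.6, 0.6, 0.6, 0.6, 0.6, 0.6, 0.6, 0.6], travel=[[0, 0, 0], [0, 0, 0], [0, 0, 0], [0, 0, 0], [0, 0, 0], [0, 0, 0], [0, 0, 0], [0, 0, 0]], dr=[[0, 0, 0], [0, 0, 0], [0, 0, 0], [0, 0, 0], [0, 0, 0], [0, 0, 0], [0, 0, 0], [0, 0, 0]])

```text
time: 8.3
tool_pos: [0.5825, -0.0614, 0.0957]
tool_rot: [3.142, -0.0, 2.728]
contact_force: [-0.1, -1.2, -0.2]
opening: 0.0183
grip_force: 0.0
```

Emit:
arm_command(fingers=[0.6, 0.6, 0.6, 0.6, 0.6, 0.6, 0.6, 0.6], travel=[[0, 0, 0], [0, 0, 0], [0, 0, 0], [0, 0, 0], [0, 0, 0], [0, 0, 0], [0, 0, 0], [0, 0, 0]], dr=[[0, 0, 0], [0, 0, 0], [0, 0, 0], [0, 0, 0], [0, 0, 0], [0, 0, 0], [0, 0, 0], [0, 0, 0]])

```text
time: 8.97
tool_pos: [0.5825, -0.0614, 0.0957]
tool_rot: [3.141, 0.0, 2.728]
contact_force: [-0.1, -0.1, 0.1]
opening: 0.0179
grip_force: 0.0
```

Emit:
arm_command(fingers=[0.6, 0.6, 0.6, 0.6, 0.6, 0.6, 0.6, 0.6], travel=[[0, 0, -0.02], [0, 0, -0.045], [0, 0, -0.07], [0, 0, -0.095], [0, 0, -0.12], [0, 0, -0.14], [0, 0, -0.147], [0, 0, -0.147]], dr=[[0, 0, 0], [0, 0, 0], [0, 0, 0], [0, 0, 0], [0, 0, 0], [0, 0, 0], [0, 0, 0], [0, 0, 0]])

```text
time: 9.63
tool_pos: [0.5833, -0.0616, 0.2445]
tool_rot: [3.141, 0.004, 2.728]
contact_force: [0.2, -0.1, -0.2]
opening: 0.0183
grip_force: 0.0
```

Emit:
arm_command(fingers=[0.6, 0.6, 0.6, 0.6, 0.6, 0.6, 0.6, 0.6], travel=[[0.012, 0.016, 0], [0.024, 0.033, 0], [0.036, 0.05, 0], [0.048, 0.066, 0], [0.055, 0.076, 0], [0.057, 0.079, 0], [0.057, 0.079, 0], [0.057, 0.079, 0]], dr=[[0, 0, 0], [0, 0, 0], [0, 0, 0], [0, 0, 0], [0, 0, 0], [0, 0, 0], [0, 0, 0], [0, 0, 0]])

```text
time: 10.3
tool_pos: [0.5621, 0.0333, 0.2422]
tool_rot: [-3.141, -0.0, 2.728]
contact_force: [0.3, 0.7, -0.5]
opening: 0.0184
grip_force: 0.0
```

Emit:
arm_command(fingers=[0.6, 0.6, 0.6, 0.6, 0.6, 0.6, 0.6, 0.6], travel=[[0, 0, 0.015], [0, 0, 0.03], [0, 0, 0.045], [0, 0, 0.055], [0, 0, 0.063], [0, 0, 0.067], [0, 0, 0.07], [0, 0, 0.07]], dr=[[0, 0, 0], [0, 0, 0], [0, 0, 0], [0, 0, 0], [0, 0, 0], [0, 0, 0], [0, 0, 0], [0, 0, 0]])

```text
time: 10.97
tool_pos: [0.5621, 0.0337, 0.1725]
tool_rot: [-3.142, -0.0, 2.728]
contact_force: [0.4, -0.1, -0.2]
opening: 0.0185
grip_force: 0.0
```

Emit:
arm_command(fingers=[0.6, 0.6, 0.6, 0.6, 0.6, 0.6, 0.6, 0.6], travel=[[0, 0, 0], [0, 0, 0], [0, 0, 0], [0, 0, 0], [0, 0, 0], [0, 0, 0], [0, 0, 0], [0, 0, 0]], dr=[[0, 0, 0], [0, 0, 0], [0, 0, 0], [0, 0, 0], [0, 0, 0], [0, 0, 0], [0, 0, 0], [0, 0, 0]])

```text
time: 11.63
tool_pos: [0.5621, 0.0339, 0.1728]
tool_rot: [3.141, 0.0, 2.728]
contact_force: [-0.3, 0.2, -0.3]
opening: 0.0185
grip_force: 0.0
```

Emit:
arm_command(fingers=[0.6, 0.6, 0.6, 0.6, 0.6, 0.6, 0.6, 0.6], travel=[[0, 0, 0], [0, 0, 0], [0, 0, 0], [0, 0, 0], [0, 0, 0], [0, 0, 0], [0, 0, 0], [0, 0, 0]], dr=[[0, 0, 0], [0, 0, 0], [0, 0, 0], [0, 0, 0], [0, 0, 0], [0, 0, 0], [0, 0, 0], [0, 0, 0]])

```text
time: 12.3
tool_pos: [0.5621, 0.0339, 0.1727]
tool_rot: [3.141, 0.0, 2.728]
contact_force: [0.7, -0.2, -0.7]
opening: 0.0185
grip_force: 0.0
```

Emit:
arm_command(fingers=[0.6, 0.6, 0.6, 0.6, 0.6, 0.6, 0.6, 0.6], travel=[[0, 0, 0], [0, 0, 0], [0, 0, 0], [0, 0, 0], [0, 0, 0], [0, 0, 0], [0, 0, 0], [0, 0, 0]], dr=[[0, 0, 0], [0, 0, 0], [0, 0, 0], [0, 0, 0], [0, 0, 0], [0, 0, 0], [0, 0, 0], [0, 0, 0]])

```text
time: 12.97
tool_pos: [0.5621, 0.0339, 0.1727]
tool_rot: [3.142, 0.0, 2.728]
contact_force: [-0.9, -0.4, 0.1]
opening: 0.0184
grip_force: 0.0
```

Run:
```python
from h import *
s=observe();print(s['time'],s['tool_pos'],s['tool_rot'])
b=snap('scene','s3')
cv2.imwrite('pics/m3.png',cv2.resize(b['color'][60:320,200:480],None,fx=2.2,fy=2.2))
```

```text
12.9667 [0.56206059 0.03387738 0.17271185] [3.14150159e+00 3.54059172e-05 2.72777199e+00]
```

View pics/m3.png

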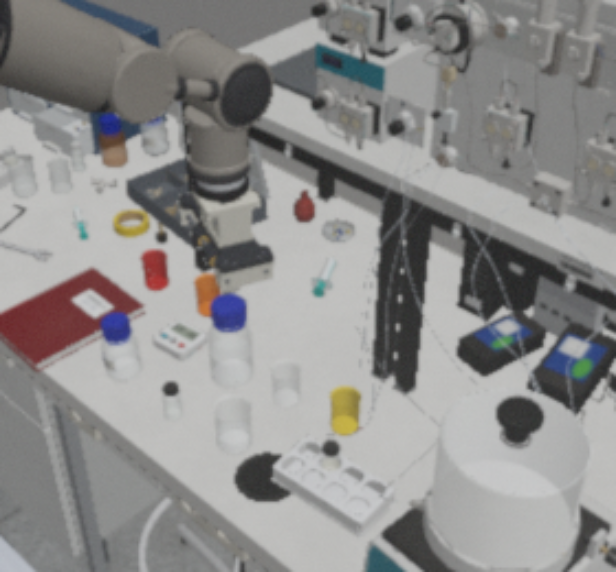

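The fingertips are just above the tall bottle's cap, at (228,303) in the crop, and everything stands as before. Handing in.

```bash
python3 -c "
from cell import *
print(hand_in())"
```

```text
the job is handed in; nothing more can be done
None
```

I pointed at the rack vial, the small beaker and the tall bottle in that order, about 3 cm above each for two seconds. The job is handed in with the arm still over the tall bottle; the last picture showed nothing moved, and `hand_in()` returned no verdict.

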